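# Raise the telescopic thread guide and hold it up

### The job

I want to thread the guide of the thread stand. Take its black grip so that your fingers squeeze the release button in, pull the sprung telescopic mast straight up past the first stop (upper section fully out) to the second stop (lower section fully out too), and finish while still holding it there, button squeezed: do not let go or put it back. Leave the cone of thread standing in its dish and do not disturb the tin, spools and tape roll.

Things in the scene. Friction and masses are not known exactly. Their poses are not given: they have to be found in the camera images.
- thread_stand: Fixed steel thread stand: base plate 84 (x) by 180 mm (y), top 14 mm above the surface. Origin on the work surface on the axis of its vertical telescopic mast. +z up, -x is the side the button faces, +y points along the plate to the dish with the cone, 95 mm from the mast. The fixed outer tube (22 mm across, collar 27 mm) ends 95 mm up.
- guide_head: Black grip on the mast, 26 mm (x) by 30 mm (y), 44 mm tall, axes as the stand's. Origin: centre of its underside, on the mast axis, 106 mm above the surface when down, 226 mm at the second stop. A 4 mm steel guide wire, 6 mm above the underside, runs from its +y face to an eye 95 mm out over the cone; the other sides are clear. Locked down while the button is out.
- grip (a point): Centre line of the grip at the height of the button's centre, 26 mm above the grip's underside and 18 mm under its top: the place to pinch, closing along the x axis of the grip (button face on one side, bare face on the other).
- button_face (a point): Middle of the outer face of the release button, a ribbed bright metal button 17 mm wide (y) and 20 mm tall (z) in the -x face of the grip. Out, it stands 6 mm proud of that face; pressed, 1 mm. Out, button and grip together measure 32 mm.
- release_button (a joint): Travel of the button into the grip, 0 out to 0.005 m fully in. Springs out; 2 N to start, 6 N fully in. About 4.5 mm in frees the upper section; keep it squeezed. If the grip is let go, both sections spring back down.
- upper_section (a joint): How far the upper section (12 mm steel rod carrying the grip) is out of the lower, 0 to 0.060 m. A weak spring (about 2.5 N) draws it back; it comes out first, its end is the first stop.
- lower_section (a joint): How far the lower section (17 mm tube) is out of the fixed tube, 0 to 0.060 m. A stronger spring (about 7 N) draws it back; it comes out once the upper is out. Its end is the second stop, with the grip 120 mm above its start. Pulling without the button moves only this one.
- dish (a point): Centre of the floor of the shallow round dish on the base plate where the cone stands; 64 mm inside, rim 4 mm higher, floor 16 mm above the surface.
- cone: Loose cream cone of thread, 54 mm across, 90 mm tall, origin at the centre of its underside, upright in the dish. To be left standing.
- tin: Loose round tin 71 mm across, 41 mm tall, origin under its centre. Bystander.
- spool_tall: Loose thread spool 31 mm across, 60 mm tall, upright, origin under its centre. Bystander.
- spool_wide: Loose thread spool 38 mm across, 45 mm tall, upright, origin under its centre. Bystander.
- tape_roll: Loose roll of masking tape lying flat, 96 mm across, 25 mm tall, origin under its centre. Bystander.
Not all that is in view belongs to the job. Leave any green or orange look-alike of the cone alone.

How it is judged:
On the way, in this order (a step that is already met when the one before it is completed fails the run):
1. the release button is squeezed in by the fingers (value of joint release_button above 0.004 m and contact force between the fingers and guide_head above 3 N), for 0.1 s.
2. the upper section is out to the first stop, gripped (value of joint upper_section above 0.055 m and contact force between the fingers and guide_head above 3 N), for 0.05 s.
3. the lower section is out to the second stop as well, gripped (all of step 2 and value of joint lower_section above 0.055 m), for 0.2 s.
At the end, for the whole second after the job is handed in: Both sections are out to within 5 mm of their 60 mm, the grip at rest in the fingers (more than 3 N) with the button still squeezed (over 3.5 mm); the cone stands upright in its dish (within 15 mm of its centre) and tin, spools and tape roll are within 30 mm of where they were (all of step 3 and value of joint release_button above 0.0035 m and height (world z) of guide_head above 0.215 m and linear speed of guide_head below 0.02 m/s and angle between cone's own z axis and vertical below 0.2 rad and horizontal distance between cone and dish below 0.015 m and height (world z) of cone below 0.025 m and distance of each of tin, spool_tall, spool_wide, tape_roll from where it was at the start of the episode below 0.03 m); the arm keeps its last pose, push and grip.
It fails at once if the cone is knocked over or out of its dish (angle between cone's own z axis and vertical above 0.4 rad or horizontal distance between cone and dish above 0.03 m).
It fails at once if a bystander is disturbed (distance of any of tin, spool_tall, spool_wide, tape_roll from where it was at the start of the episode above 0.03 m).
It also fails if it takes over 38 s, if anything falls off the work surface, if the arm or the gripper's body presses on something with over 40 N, if the wrist force passes 120 N, or if a joint passes its speed limit or range.

### The arm

A 6-joint arm with a two-finger parallel gripper is mounted at the origin on a cart in front of the work surface, level with it; the furniture and walls round the work are solid. World frame = base frame: x ahead of the robot, y to its left, z up, the work surface at z = 0. Lengths are in m, angles in rad, forces in N, time in s.
With the tool pointing down it reaches from about 0.3 to 0.875 m from the base axis. Payload 6.4 kg.
Tool frame: the origin (TCP) lies on the centre line of the jaws, within the pads' length; the fingertips stand 25 mm ahead of it and the grasp point (between the pads) lies 6 mm ahead of it (ctrl.tip_reach is the distance from the TCP to the fingertips, in m); z points along the fingers, y is the line along which they close (so a half turn about z gives the same grasp; the last joint's range is limited). The gripper opens to 85 mm and grips with 20 to 120 N. Pads are 22 mm wide; open, the fingers measure 114 mm over their backs; the gripper's body (76 mm by 85 mm) begins 54 mm behind the grasp point. The pads swing forward as they close: fully open they stand 13 mm farther back than shut.
Start: joints at [-1.554, 0.181, 1.607, -0, 1.354, -0.206], TCP at [0.127, -0.561, 0.256] pointing down, gripper open.
Joint ranges: [-2.99, 2.99], [-0.89, 2.07], [0.3, 2.58], [-1.14, 4.28], [0, 2.63], [-3.12, 3.12]. Speed limits (rad/s): [2.57, 2.57, 3.01, 3.14, 3.14, 3.14].

### API

Orientations are given as a unit quaternion [w, x, y, z].
In Python, from bench import ctrl gives the robot as it stands.
- The arm moves only by the tool servo_tool, never from a script. Its argument "motion" is a list that holds one entry, the list of rows, each a list of 5 numbers: the shift along the tool's x, y, z in cm, then the turn about the tool's z in degrees, then the closure, from -1 (fully open) to 1 (shut). In form: [[[dx, dy, dz, twist, claw], ...]]. A call has 1 to 5 rows; each row is the pose to reach, as a shift and turn from the pose commanded when the call began, along the tool's axes at that moment; what a row does not reach only later rows make up. A row lasts 1/10 s, in which the tool goes at most 50 mm and 8.59 degrees, less where a joint would pass 70% of its speed; a pose out of reach is approached as far as the arm can. A call with a gripper value outside its range is refused whole. The fingers move at their own pace and stop on an object; the grip force is fixed at half the most. Time passes only in rows, so rows that repeat a pose let the fingers close. It gives the time, the measured TCP pose, the force, the opening and the grip force at its end, in the units of the state.
- ctrl.get_obs(): the state, without advancing time (a new reading comes with each control period).
- ctrl.camera(name): name is "side" or "top"; returns a dict with "pixels" (384x512x3 uint8, red, green, blue), "depth" (384x512 float32, m along the optical axis (not along the pixel's ray), 0 where there is no reading), "fx", "fy", "cx", "cy" (pixels), "R" (3x3) and "t" (3): a world point X has camera coordinates R X + t. Camera axes: x right, y down, z forward; pixel columns grow to the right and rows downward; lengths in m; the calibration is good to about 2 mm. A picture is of the moment at which its call begins.
- ctrl.hand_in(): hands the job in; it is judged then, once.
The state is a dict: "time_s": time; "q": joint angles; "dq": joint speeds; "joint_efforts": joint torques, N m; "eef_pos": TCP position; "eef_rot": TCP orientation; "wrist_force": force on the tool from outside, world axes, zero at the start; "torque": the same for the moment, N m; "opening": opening from 0.0 (shut) to 1.0 (fully open); "grasp_force": force on a finger pad.
Only numpy, scipy, OpenCV 4.12 (cv2) and the standard library are available. Lean on these libraries where they do the work, as an engineer would, in place of code of your own. Each camera call takes 0.05 s, during which the arm holds its last target. There are 200 camera calls.

## Working session

There is one attempt and no reset: what is moved stays moved. The work goes in short steps, Python scripts to look and compute and a tool call to move; the robot and the scene stay as the last step left them, time stands still between calls to the robot, and variables do not carry over. Pictures are saved under pics/ and viewed, at most 10 in all, crops included, and the job is handed in when it is done.

Besides the shell and the picture viewer there is one more tool, called after "Call:" as name(argument=value, ...) on one line, values as JSON. servo_tool: Moves the arm, as the interface text tells. Its arguments: {"type":"object","properties":{"motion":{"type":"array"}},"required":["motion"]}

```bash
mkdir -p pics; python3 - <<'E'
from bench import ctrl
import cv2,numpy as np
o=ctrl.get_obs()
for k in("time_s","eef_pos","eef_rot","opening"):print(k,o[k])
for n in("top","side"):
    c=ctrl.camera(n); np.savez(f"{n}0.npz",**c)
    cv2.imwrite(f"pics/{n}0.png",c["pixels"][...,::-1])
    print(n,c["fx"],c["cx"],c["cy"],-c["R"].T@c["t"],c["R"][2])
E
```

```text
time_s 0.0
eef_pos [ 0.12706623 -0.56025418  0.25536781]
eef_rot [-8.94441302e-04  9.93797757e-01  1.11198974e-01  7.87493046e-05]
opening 0.9989598360596775
top 384.3252087066834 254.05031051625488 199.898636395306 [ 0.4938009  -0.0276816   0.96393868] [ 0.09699436  0.00616361 -0.99526585]
side 395.5835437329856 255.78419008945323 194.77922045217068 [ 0.29353061 -0.6782491   0.54041098] [ 0.33596845  0.79087467 -0.51150998]
```

View pics/top0.png

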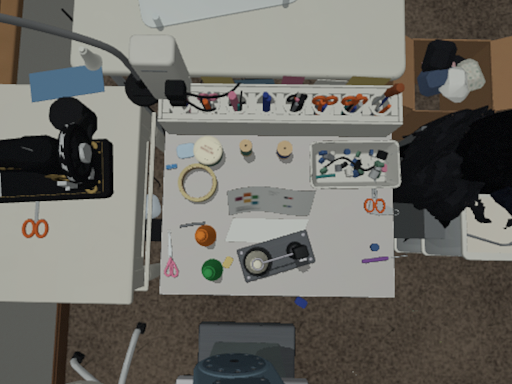

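View pics/side0.png

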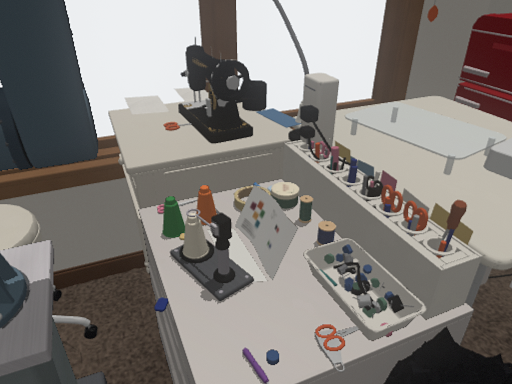

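The top view shows the stand around (275,257), with the black grip near (297,252) and the cone near (257,262). In the side view the grip is near (222,228) and the cone near (194,235). Next I'll measure them from depth.

```bash
cat > h.py <<'E'
import numpy as np,cv2
def cloud(c):
    d=c["depth"];v,u=np.mgrid[:d.shape[0],:d.shape[1]]
    P=np.stack([(u-c["cx"])/c["fx"]*d,(v-c["cy"])/c["fy"]*d,d],-1)
    return (P-c["t"])@c["R"]
def load(n): return dict(np.load(n))
E
python3 - <<'E'
from h import *
c=load("top0.npz");P=cloud(c);px=c["pixels"].astype(int)
for u,v in((297,252),(257,262),(275,257)):print(u,v,P[v,u].round(3),px[v,u])
print("table",P[285,175],P[285,380],P[140,300])
m=(P[...,2]>.13)&(P[...,2]<.17)&(c["depth"]>0);m[:235]=0;m[280:]=0;m[:,:230]=0;m[:,320:]=0
Q=P[m];print("head top",len(Q),Q.mean(0),np.median(Q,0),cv2.minAreaRect((Q[:,:2]*1000).astype(np.float32)))
# base plate
m=(P[...,2]>.008)&(P[...,2]<.022)&(c["depth"]>0)&(px.max(-1)<110);m[:225]=0;m[290:]=0;m[:,:228]=0;m[:,325:]=0
Q=P[m];print("plate",len(Q),cv2.minAreaRect((Q[:,:2]*1000).astype(np.float32)))
m=(P[...,2]>.08)&(P[...,2]<.112)&(c["depth"]>0);m[:235]=0;m[285:]=0;m[:,:235]=0;m[:,275:]=0
Q=P[m];print("cone",len(Q),Q.mean(0))
s=load("side0.npz");S=cloud(s);px=s["pixels"].astype(int)
m=(S[...,2]>.104)&(S[...,2]<.16)&(s["depth"]>0)&(px.max(-1)<80);m[:200]=0;m[260:]=0;m[:,:205]=0;m[:,:0]=0;m[:,240:]=0
Q=S[m];print("side head",len(Q),Q.min(0),Q.max(0));
a=cv2.resize(c["pixels"][225:290,225:325],None,fx=7,fy=7,interpolation=2)
b=cv2.resize(s["pixels"][195:295,160:260],None,fx=5,fy=5,interpolation=2)
cv2.imwrite("pics/a.png",a[...,::-1]);cv2.imwrite("pics/b.png",b[...,::-1])
E
```

```text
297 252 [ 0.465 -0.115  0.15 ] [37 39 41]
257 262 [ 0.44  -0.032  0.107] [187 186 171]
275 257 [ 0.447 -0.076  0.017] [76 80 83]
table [ 3.72681117e-01  1.69067393e-01 -2.17782557e-04] [ 3.83476082e-01 -3.36297793e-01  1.67184619e-05] [ 0.74436169 -0.13615402 -0.00126339]
head top 204 [ 0.46451115 -0.12353226  0.14882945] [ 0.46514255 -0.12354434  0.14991219] ((462.8681945800781, -124.79347229003906), (32.659523010253906, 29.567068099975586), 17.21479606628418)
plate 1631 ((450.82379150390625, -77.47008514404297), (82.98109436035156, 177.64027404785156), 17.73076820373535)
cone 117 [ 0.43745004 -0.03087083  0.09939956]
side head 417 [ 0.44342734 -0.13999661  0.10400348] [ 0.47742458 -0.10843054  0.15210609]
```

View pics/a.png

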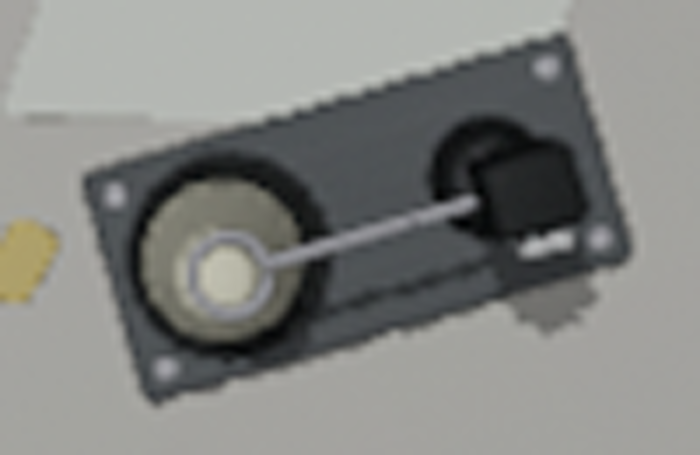

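View pics/b.png

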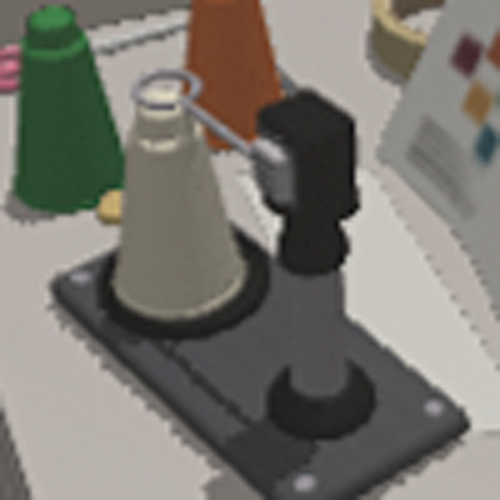

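In the crops the button is on the lower side of the grip in the top view, which is world −x, and the wire runs left to the cone. The stand's yaw is about 17° and the mast is near (0.465, −0.124). I'll move above it at the current height and turn about −94°.

Call:
servo_tool(motion=[[[3.4,-2.8,0,-8,-1],[6.9,-5.7,0,-16,-1],[10.4,-8.6,0,-24,-1],[13.9,-11.4,0,-32,-1],[17.4,-14.3,0,-40,-1]]])

```text
time_s: 0.6
eef_pos: [0.2658, -0.3812, 0.256]
eef_rot: [-0.0, 0.895, 0.447, 0.0]
wrist_force: [0.1, 0.1, -0.4]
opening: 1.0
grasp_force: 0.0
```

```bash
cat >> h.py <<'E'
def goal(o,x,y,z,yaw):
    from scipy.spatial.transform import Rotation as R
    r=R.from_quat(np.roll(o["eef_rot"],-1)).as_matrix()
    d=r.T@(np.array([x,y,z])-o["eef_pos"])*100
    a=np.degrees(np.arctan2(r[1,1],r[0,1]))
    print("shift cm",d.round(2),"twist",-((yaw-a+180)%360-180),"tool y",a)
E
python3 - <<'E'
from h import *
from bench import ctrl
c=load("top0.npz");P=cloud(c);m=(P[...,2]>.146)&(P[...,2]<.155)&(c["depth"]>0);m[:235]=0;m[280:]=0;m[:,:280]=0;m[:,320:]=0
r=cv2.minAreaRect((P[m][:,:2]*1000).astype(np.float32));print("top",m.sum(),P[m].mean(0),r)
s=load("side0.npz");S=cloud(s);m=(S[...,2]>.146)&(S[...,2]<.155)&(s["depth"]>0);m[:200]=0;m[260:]=0;m[:,:205]=0;m[:,240:]=0
print("side",m.sum(),S[m].mean(0),cv2.minAreaRect((S[m][:,:2]*1000).astype(np.float32)))
o=ctrl.get_obs();print(o["time_s"],o["eef_pos"],o["q"],ctrl.tip_reach);goal(o,.4645,-.1235,.255,17)
E
```

```text
top 170 [ 0.46616257 -0.12366443  0.15025829] ((465.8186950683594, -123.93632507324219), (26.28874397277832, 29.45811653137207), 17.214799880981445)
side 163 [ 0.46092349 -0.12487348  0.14983019] ((461.5909423828125, -123.06320190429688), (25.501237869262695, 29.00725555419922), 19.17449188232422)
0.6 [ 0.26583125 -0.38120713  0.25595458] [-1.21821092e+00 -7.25393402e-02  1.87343984e+00  1.31545556e-04
  1.34111691e+00 -5.73561017e-01] 0.025
shift cm [32.54  0.39  0.11] twist -53.93743317410073 tool y -36.937433174100725
```

Call:
servo_tool(motion=[[[4,0,0,-8,-1],[8,0.1,0,-16,-1],[12,0.1,0,-24,-1],[16,0.2,0,-32,-1],[20,0.2,0,-40,-1]]])

```text
time_s: 1.1
eef_pos: [0.3884, -0.2233, 0.2561]
eef_rot: [-0.0, 0.688, 0.726, 0.0]
wrist_force: [0.6, -0.7, 0.1]
opening: 1.0
grasp_force: 0.0
```

```bash
python3 - <<'E'
from h import *
from bench import ctrl
o=ctrl.get_obs();print(o["time_s"],o["eef_pos"]);goal(o,.4635,-.124,.20,17)
E
```

```text
1.1 [ 0.38841977 -0.22330404  0.25613552]
shift cm [9.51 8.03 5.61] twist -13.913138402173871 tool y 3.0868615978261276
```

Call:
servo_tool(motion=[[[3.2,2.7,0,-5,-1],[6.4,5.4,0,-10,-1],[9.5,8.0,0,-14,-1],[9.5,8.0,2.5,-14,-1],[9.5,8.0,4.5,-14,-1]]])

```text
time_s: 1.6
eef_pos: [0.4636, -0.1246, 0.2105]
eef_rot: [0.0, 0.595, 0.804, 0.0]
wrist_force: [0.3, -1.0, 0.2]
opening: 1.002
grasp_force: 0.0
```

```bash
python3 - <<'E'
from h import *
from bench import ctrl
c=ctrl.camera("side");np.savez("side1.npz",**c)
cv2.imwrite("pics/s1.png",cv2.resize(c["pixels"][120:270,130:330],None,fx=3.5,fy=3.5,interpolation=2)[...,::-1])
o=ctrl.get_obs();print(o["time_s"],o["eef_pos"]);goal(o,.4635,-.124,.137,17)
E
```

```text
1.65 [ 0.46136077 -0.12411629  0.20680036]
shift cm [-0.08  0.24  6.98] twist -0.12043147808330446 tool y 16.87956852191669
```

View pics/s1.png

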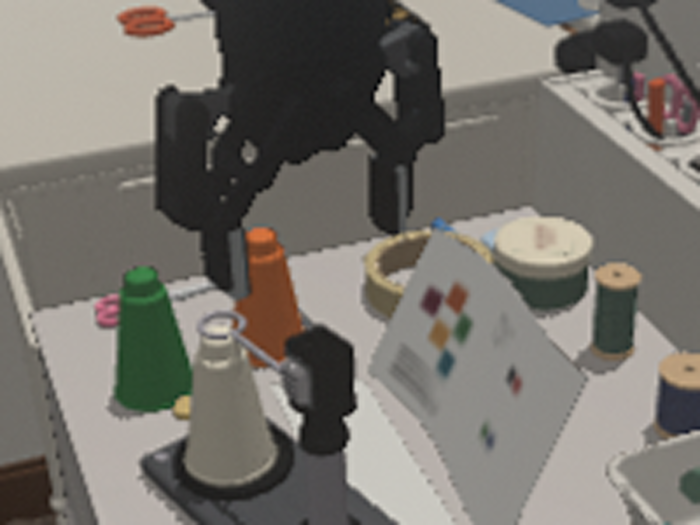

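The fingers straddle the grip, aligned with it. A leaning card stands behind it in the side view, at about (470,380) in the crop, so I'll check clearance there before descending.

```bash
python3 - <<'E'
from h import *
from bench import ctrl
a=np.radians(17);X=np.array([np.cos(a),np.sin(a)]);Y=np.array([-X[1],X[0]])
for n in("top0","side0"):
    c=load(n+".npz");P=cloud(c);D=P[...,:2]-[.4635,-.124];x=D@X;y=D@Y
    for lo in(.02,.04,.06,.08,.10,.12):
        m=(c["depth"]>0)&(abs(y)<.05)&(x>lo)&(x<lo+.02);print(n,lo,P[m][:,2].max() if m.any() else None)
o=ctrl.get_obs();print(o["time_s"],o["eef_pos"],o["q"])
E
```

```text
top0 0.02 0.02266482526741385
top0 0.04 0.018276271985682956
top0 0.06 0.006718951862686003
top0 0.08 0.051637212969213094
top0 0.1 0.09431541942982291
top0 0.12 0.11547228783278472
side0 0.02 0.01853339510796039
side0 0.04 0.014953999168521082
side0 0.06 0.017783598255640264
side0 0.08 0.06111198216097751
side0 0.1 0.1003383728187645
side0 0.12 0.11405013241399956
1.65 [ 0.46136077 -0.12411629  0.20680036] [-5.11896391e-01  1.71581938e-02  1.89069628e+00 -6.36939307e-05
  1.23977459e+00 -8.06470447e-01]
```

Call:
servo_tool(motion=[[[0,0,1.2,0,-1],[0,0,2.4,0,-1],[0,0,3.4,0,-1],[0,0,3.4,0,-1],[0,0,3.4,0,-1]]])

```text
time_s: 2.15
eef_pos: [0.4631, -0.1264, 0.1774]
eef_rot: [-0.0, 0.597, 0.802, 0.0]
wrist_force: [0.2, 0.3, -0.8]
opening: 1.002
grasp_force: 0.0
```

```bash
python3 - <<'E'
from h import *
from bench import ctrl
o=ctrl.get_obs();print(o["time_s"],o["eef_pos"]);goal(o,.4635,-.124,.137,17)
E
```

```text
2.15 [ 0.4630985  -0.12637056  0.17737374]
shift cm [0.22 0.11 4.04] twist -0.2642864687114752 tool y 16.735713531288535
```

Call:
servo_tool(motion=[[[0.2,0.1,1.2,0,-1],[0.2,0.1,2.5,0,-1],[0.2,0.1,4.0,0,-1],[0.2,0.1,4.0,0,-1],[0.2,0.1,4.0,0,-1]]])

```text
time_s: 2.65
eef_pos: [0.4631, -0.1237, 0.1367]
eef_rot: [-0.001, 0.596, 0.803, -0.0]
wrist_force: [0.0, -0.1, -0.3]
opening: 0.999
grasp_force: 0.0
```

```bash
python3 - <<'E'
from h import *
from bench import ctrl
c=ctrl.camera("side");np.savez("side2.npz",**c)
cv2.imwrite("pics/s2.png",cv2.resize(c["pixels"][140:270,130:300],None,fx=4.2,fy=4.2,interpolation=2)[...,::-1])
o=ctrl.get_obs();print(o["time_s"],o["eef_pos"]);goal(o,.4635,-.124,.137,17)
E
```

```text
2.7 [ 0.46356438 -0.12391344  0.13732991]
shift cm [-0.01 -0.01  0.03] twist -0.22902348060819122 tool y 16.77097651939181
```

View pics/s2.png

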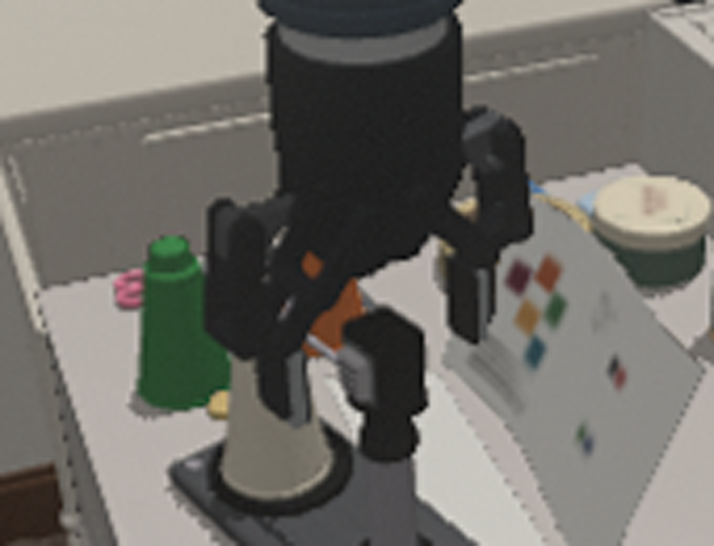

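The fingers straddle the grip, with the left pad at (285,385) facing the button at (355,370) and the right pad at (475,300). I'll close now, in stages so contact is gentle.

Call:
servo_tool(motion=[[[0,0,0,0,0.0],[0,0,0,0,0.1],[0,0,0,0,0.2],[0,0,0,0,0.2],[0,0,0,0,0.2]]])

```text
time_s: 3.2
eef_pos: [0.4633, -0.124, 0.1374]
eef_rot: [-0.0, 0.596, 0.803, -0.0]
wrist_force: [-1.7, -1.4, 1.0]
opening: 0.402
grasp_force: 1.0
```

Call:
servo_tool(motion=[[[0,0,0,0,0.3],[0,0,0,0,0.4],[0,0,0,0,1],[0,0,0,0,1],[0,0,0,0,1]]])

```text
time_s: 3.7
eef_pos: [0.4646, -0.1237, 0.1379]
eef_rot: [0.001, 0.596, 0.803, 0.001]
wrist_force: [3.5, 3.5, 4.3]
opening: 0.298
grasp_force: 60.7
```

```bash
python3 - <<'E'
from bench import ctrl
o=ctrl.get_obs()
for k in("time_s","eef_pos","wrist_force","torque","opening","grasp_force"):print(k,o[k])
E
```

```text
time_s 3.7
eef_pos [ 0.46457365 -0.12371623  0.13788873]
wrist_force [3.51844498 3.50606019 4.32731468]
torque [ 0.5341961  -0.54553098  0.22861107]
opening 0.2981328536671212
grasp_force 60.739649183997244
```

The opening is about 25–27 mm at 61 N, so the button is in, and the side force is small. I'll pull straight up to the first stop.

Call:
servo_tool(motion=[[[0,0,-0.4,0,1],[0,0,-1.2,0,1],[0,0,-2.0,0,1],[0,0,-2.8,0,1],[0,0,-3.5,0,1]]])

```text
time_s: 4.2
eef_pos: [0.4643, -0.1237, 0.1724]
eef_rot: [0.001, 0.596, 0.803, 0.001]
wrist_force: [6.2, 1.8, -3.1]
opening: 0.302
grasp_force: 59.9
```

Call:
servo_tool(motion=[[[0,0,-0.8,0,1],[0,0,-1.6,0,1],[0,0,-2.2,0,1],[0,0,-2.6,0,1],[0,0,-2.6,0,1]]])

```text
time_s: 4.7
eef_pos: [0.4641, -0.1237, 0.1981]
eef_rot: [0.001, 0.596, 0.803, 0.001]
wrist_force: [6.3, 0.6, -3.9]
opening: 0.3
grasp_force: 60.0
```

```bash
python3 - <<'E'
from h import *
from bench import ctrl
c=ctrl.camera("side")
cv2.imwrite("pics/s3.png",cv2.resize(c["pixels"][120:270,130:300],None,fx=4,fy=4,interpolation=2)[...,::-1])
o=ctrl.get_obs()
for k in("time_s","eef_pos","wrist_force","torque","opening","grasp_force"):print(k,o[k])
E
```

```text
time_s 4.75
eef_pos [ 0.46411715 -0.12375547  0.19797782]
wrist_force [ 4.6208129   1.156854   -3.64779451]
torque [ 0.19004835 -0.92602852  0.20007127]
opening 0.29896734771502054
grasp_force 59.984164433553815
```

View pics/s3.png

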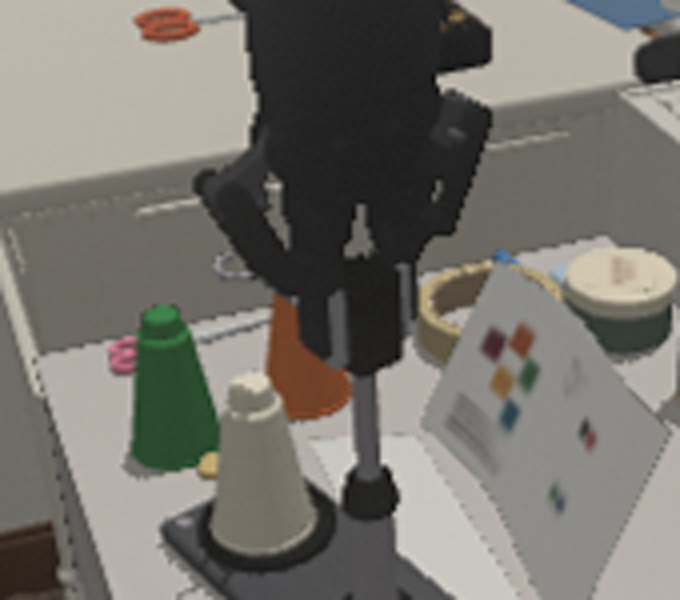

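The thin upper rod is out between the collar (370,490) and the grip (370,320), the downward pull is only about 4 N, and the cone is standing. Now I'll pull to the second stop.

Call:
servo_tool(motion=[[[0,0,-0.5,0,1],[0,0,-1.2,0,1],[0,0,-1.9,0,1],[0,0,-2.6,0,1],[0,0,-3.3,0,1]]])

```text
time_s: 5.25
eef_pos: [0.464, -0.1237, 0.2303]
eef_rot: [0.0, 0.596, 0.803, 0.001]
wrist_force: [7.0, -0.2, -8.7]
opening: 0.299
grasp_force: 59.6
```

Call:
servo_tool(motion=[[[0,0,-0.7,0,1],[0,0,-1.4,0,1],[0,0,-2.0,0,1],[0,0,-2.5,0,1],[0,0,-2.6,0,1]]])

```text
time_s: 5.75
eef_pos: [0.464, -0.1237, 0.2564]
eef_rot: [0.0, 0.596, 0.803, 0.001]
wrist_force: [7.5, 0.2, -8.7]
opening: 0.3
grasp_force: 59.5
```

Call:
servo_tool(motion=[[[0,0,0,0,1],[0,0,0,0,1],[0,0,0,0,1]]])

```text
time_s: 6.05
eef_pos: [0.464, -0.1237, 0.2561]
eef_rot: [0.0, 0.596, 0.803, 0.001]
wrist_force: [8.4, 0.5, -8.6]
opening: 0.305
grasp_force: 59.5
```

```bash
python3 - <<'E'
from h import *
from bench import ctrl
c=ctrl.camera("side")
cv2.imwrite("pics/s4.png",cv2.resize(c["pixels"][90:270,130:300],None,fx=3.3,fy=3.3,interpolation=2)[...,::-1])
P=cloud(c);px=c["pixels"]
o=ctrl.get_obs()
for k in("time_s","eef_pos","wrist_force","torque","opening","grasp_force","dq"):print(k,o[k])
E
```

```text
time_s 6.1
eef_pos [ 0.46396052 -0.12369366  0.2560208 ]
wrist_force [ 8.18715783  0.30137617 -7.09061068]
torque [-0.03126386 -1.27233582  0.23142256]
opening 0.3039092401480587
grasp_force 59.5258709450718
dq [ 0.0011188   0.00215267  0.00160945 -0.00054356 -0.00081337 -0.00037464]
```

View pics/s4.png

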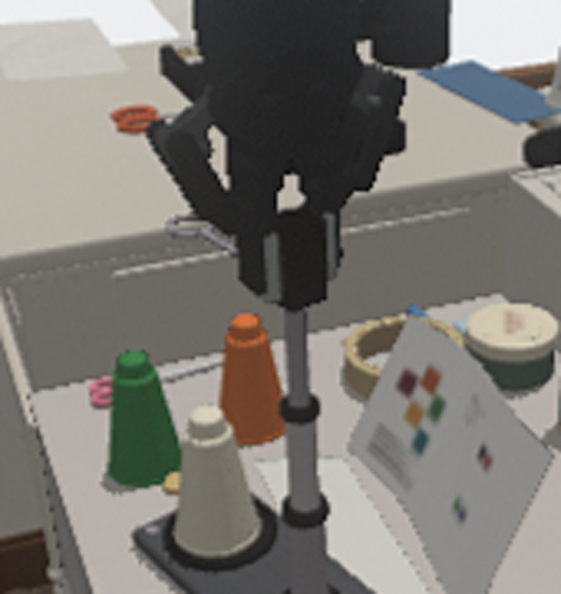

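Both sections are out, with collars at (300,408) and (305,508), and the cone is standing. The force is still only spring load, so I'll go the last millimetres onto the stop.

Call:
servo_tool(motion=[[[0,0,-0.1,0,1],[0,0,-0.2,0,1],[0,0,-0.2,0,1],[0,0,-0.2,0,1],[0,0,-0.2,0,1]]])

```text
time_s: 6.6
eef_pos: [0.464, -0.1237, 0.258]
eef_rot: [0.0, 0.596, 0.803, 0.001]
wrist_force: [7.6, 0.0, -7.4]
opening: 0.304
grasp_force: 59.6
```

Call:
servo_tool(motion=[[[0,0,-0.1,0,1],[0,0,-0.1,0,1],[0,0,-0.2,0,1],[0,0,-0.2,0,1],[0,0,-0.2,0,1]]])

```text
time_s: 7.1
eef_pos: [0.4637, -0.1236, 0.2583]
eef_rot: [-0.0, 0.596, 0.803, 0.001]
wrist_force: [10.5, -1.7, -18.4]
opening: 0.298
grasp_force: 60.6
```

The tool stopped at z = 0.258, 120 mm up, and the downward force rose to 18 N, so the mast is on the second stop. I'll hold and hand in.

Call:
servo_tool(motion=[[[0,0,0,0,1],[0,0,0,0,1],[0,0,0,0,1],[0,0,0,0,1],[0,0,0,0,1]]])

```text
time_s: 7.6
eef_pos: [0.4637, -0.1236, 0.2583]
eef_rot: [-0.0, 0.596, 0.803, 0.001]
wrist_force: [11.0, -2.8, -18.4]
opening: 0.299
grasp_force: 60.6
```

```bash
python3 - <<'E'
from bench import ctrl
o=ctrl.get_obs();print(o["eef_pos"],o["wrist_force"],o["opening"],o["grasp_force"])
print(ctrl.hand_in())
E
```

```text
[ 0.46370987 -0.12360275  0.25829373] [ 11.03085254  -2.75396489 -18.42611971] 0.2989604597621611 60.5672793276608
the job is handed in; nothing more can be done
None
```

The job is handed in (no verdict came back): the mast is at its second stop, 120 mm up, held at about 60 N with the button squeezed; the cone still stood in its dish in the last picture, taken 2 mm below the stop, and nothing touched the tin, spools or tape roll.

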